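# Lock the bayonet cover on the clamping fixture

## Robot

A 6-joint arm with a two-finger parallel gripper is mounted at the origin on a cart in front of the work surface, level with it; the furniture and walls round the work are solid. World frame = base frame: x ahead of the robot, y to its left, z up, the work surface at z = 0. Lengths are in mm, angles in rad, forces in N, time in s.
With the tool pointing down it reaches from about 275 to 1000 mm from the base axis. Payload 8.4 kg.
Tool frame: the origin (TCP) lies at the very end of the fingers, on their centre line; the grasp point (between the pads) lies 19 mm behind it; x points along the fingers, z is the direction in which the jaws open and shut, and the axes are right-handed (so a half turn about x gives the same grasp; the last joint's range is limited). The gripper opens to 85 mm and grips with 20 to 120 N. Pads are 22 mm wide; open, the fingers measure 114 mm over their backs; the gripper's body (76 mm by 85 mm) begins 54 mm behind the grasp point. The pads swing forward as they close: fully open they stand 13 mm farther back than shut.
Start: joints at [1.208, 0.353, 1.633, -0, 1.155, -0.002], TCP at [220.638, 584.762, 231.281] pointing down, gripper open.
Joint ranges: [-2.63, 2.63], [-0.92, 2.1], [0.06, 2.66], [-1.3, 4.44], [0, 2.69], [-3.02, 3.02]. Speed limits (rad/s): [2.22, 2.22, 2.79, 3.14, 3.14, 3.14].

## Interface

Orientations are given as a unit quaternion [x, y, z, w].
In Python, from rig import manip gives the robot as it stands.
- The arm moves only by the shell command python3 -m pendant 'ROWS' [FORCE]. ROWS is JSON, one flat list of numbers, 7 for each row, row after row: the opening, from 0 (shut) to 1 (fully open), then the shift along the tool's x, y, z in mm, then the turn, a rotation vector about the tool's x, y, z in degrees. In form: [gripper, dx, dy, dz, wx, wy, wz, gripper, dx, dy, dz, wx, wy, wz, ...]. A call has 1 to 8 rows; each row is the pose to reach, as a shift and turn from the pose commanded when the call began, along the tool's axes at that moment; what a row does not reach only later rows make up. A row lasts 1/12 s, in which the tool goes at most 41.7 mm and 7.16 degrees, less where a joint would pass 70% of its speed; a pose out of reach is approached as far as the arm can. A call with a gripper value outside its range is refused whole. The fingers move at their own pace and stop on an object; FORCE is the grip in N (left out, the last holds). Time passes only in rows, so rows that repeat a pose let the fingers close. It gives the time, the measured TCP pose, the force and the opening at its end, in the units of the state.
- manip.observe(): the state, without advancing time (a new reading comes with each control period).
- manip.get_image(name): name is "scene" or "top" or "wrist"; returns a dict with "image" (420x560x3 uint8, red, green, blue), "K" (3x3 intrinsics, pixels), "extrinsics" (4x4, takes a point from world to camera coordinates). Camera axes: x right, y down, z forward; pixel columns grow to the right and rows downward; lengths in mm; the calibration is good to about 2 mm. A picture is of the moment at which its call begins. There is no depth.
- manip.job_done(): hands the job in, once; it reports no verdict.
The state is a dict: "t": time; "joint_positions": joint angles; "dq": joint speeds; "effort": joint torques, N m; "tcp_pos": TCP position; "orientation": TCP orientation; "ft_force": force on the tool from outside, world axes, zero at the start; "ft_torque": the same for the moment, N m; "grip_width": finger opening in mm.
Only numpy, scipy, OpenCV 4.12 (cv2) and the standard library are available. Lean on these libraries where they do the work, as an engineer would, in place of code of your own. Each camera call takes 0.05 s, during which the arm holds its last target.

## Task

The test piece is already loaded in the clamping fixture; lock it in with the round bayonet cover that lies on the bench. Lower the cover's two wide openings over the fixture's headed studs, press it down against the spring, turn it clockwise (seen from above) to the end of its slots and let it rise so that both stud heads sit down in their recesses, then let go. Leave the tape measure and the small bushing where they are.

Things in the scene. Friction and masses are not known exactly. Their poses are not given: they have to be found in the camera images.
- fixture: Clamping fixture, fixed to the bench: flat grey base 150 x 100 mm (long side along its x), 20 mm thick, two stud pillars on its x axis, 52 mm either side of the centre, and between them the test piece on a spring pad. Origin: centre of the underside, on the bench; z up. A half turn leaves it the same. Position and yaw vary.
- stud_a (a point): Centre of the top of the stud head at +52 mm on the fixture's x axis, 56 mm above the bench. From below, each stud is: a pillar 28 mm in diameter up to 36 mm above the bench, a neck 8 mm in diameter up to 51 mm, a flat round head 19 mm in diameter up to 56 mm.
- stud_b (a point): The same on the other stud, at -52 mm on the fixture's x axis.
- spring_pad (a joint): How far the test piece (aluminium block 40 x 52 x 30 mm between the studs, flat top 48 mm above the bench when up) is pushed down on its spring, m: 0 up, 0.012 end of travel. It pushes up on the cover with about 4 N at 0, 9 N at 0.007, 12.5 N at 0.012.
- cover: Loose grey metal bayonet cover, 0.2 to 0.3 kg, flat on the 3 mm mesh mat: disc 142 mm in diameter, 10 mm thick, with an upright grip bar across its middle and two equal keyhole slots on a circle of 52 mm radius. Origin: centre of the underside, z up, x along the bar; a half turn leaves it the same. Locked: x in line with the fixture's x, underside 45 mm above the bench, each stud head in its recess.
- opening_a (a point): Centre of one wide opening of the cover, at its top face: 52 mm from the axis, 40 degrees clockwise (from above) of the cover's +x; 24 mm wide, for the 19 mm head. So the cover goes on with its x 40 degrees counter-clockwise of the fixture's x (or a half turn from that). It then rests on the test piece, underside 48 mm above the bench, heads 2 mm below its top, and cannot turn.
- opening_b (a point): The opposite wide opening, alike, 40 degrees clockwise of the cover's -x. From each opening a through slot 13 mm wide (for the 8 mm neck) runs counter-clockwise along the circle to the recess; the plate is 10 mm thick between them, so the cover turns only when pressed down 7 mm or more (underside 41 mm or less above the bench; it bottoms on the pillars at 36 mm).
- recess_a (a point): Centre of one head recess, on the cover's +x, 52 mm from the axis, at its floor 6 mm above the underside (4 mm deep, 24 mm wide). Turning the pressed cover 40 degrees clockwise brings the stud here; the slot ends about 2 degrees further. The head can enter only within about 2 degrees of this; let go, the spring then lifts the cover until the heads rest on the recess floors.
- recess_b (a point): The opposite head recess, alike, on the cover's -x.
- grip_bar (a point): A point on the grip bar, on the cover's axis, 29 mm above the disc's underside. The bar is 56 mm long (along the cover's x), 14 mm thick and stands 30 mm above the disc's top (10 to 40 mm above the underside).
- tape_measure: Yellow tape measure, 37 x 84 x 62 mm, standing on the mat behind the fixture; bystander. Origin: centre of its underside.
- bushing: Small turned steel flanged bushing, 25 mm in diameter, 28 mm high, standing on the bare bench to the left of the fixture; bystander. Origin: centre of its underside.

How it is judged:
By the outcome, as a careful person would: the job done as asked, in the order asked, and still so for the second after the job is handed in, with the robot touching nothing.
It also fails if it takes over 45 s, if anything falls off the work surface, if the arm or the gripper's body presses on something with over 40 N, if the wrist force passes 120 N, or if a joint passes its speed limit or range.

## Working session

There is one attempt and no reset: what is moved stays moved. The work goes in short steps, Python scripts to look and compute and a shell command to move; the robot and the scene stay as the last step left them, time stands still between calls to the robot, and variables do not carry over. Pictures are saved under pics/ and viewed, and the job is handed in when it is done.

```bash
mkdir -p pics; ls; python3 - <<'E'
from rig import manip
import cv2,numpy as np
print(manip.observe())
for n in ["scene","top","wrist"]:
    d=manip.get_image(n); cv2.imwrite(f"pics/{n}0.png",d["image"][:,:,::-1]); 
    print(n,d["K"].tolist(),np.round(d["extrinsics"],4).tolist())
E
```

```text
pics
{'t': 0.0, 'joint_positions': array([ 1.20762931e+00,  3.53644189e-01,  1.63410783e+00, -1.75355792e-05,
        1.15520588e+00, -2.42041499e-03]), 'dq': array([ 0.0005447 , -0.00037462,  0.0003299 ,  0.00068875,  0.00019464,
       -0.00039351]), 'effort': array([ 4.55998861e-04, -6.05255485e+01, -3.42073417e+01,  1.45182707e-04,
        9.42239247e-03, -4.64946515e-05]), 'tcp_pos': array([220.46090704, 584.33239827, 230.57540936]), 'orientation': array([-0.4024702 ,  0.5819797 ,  0.4019137 ,  0.58119079]), 'ft_force': array([-0.24707424, -0.35539418, -0.32048085]), 'ft_torque': array([-0.05984602,  0.03004333, -0.00509242]), 'grip_width': 85.70401394085327}
scene [[491.81958476012704, 0.0, 281.7474422397015], [0.0, 491.81958476012704, 209.12878406651663], [0.0, 0.0, 1.0]] [[0.7652, -0.6435, 0.02, -286.9549], [-0.3373, -0.4271, -0.839, 340.1908], [0.5485, 0.6352, -0.5438, 561.8085], [0.0, 0.0, 0.0, 1.0]]
top [[404.70481514518735, 0.0, 284.1213023706294], [0.0, 404.70481514518735, 211.77893374092966], [0.0, 0.0, 1.0]] [[0.0269, -0.9996, -0.0125, 223.6538], [-0.9919, -0.0251, -0.1247, 571.1722], [0.1243, 0.0157, -0.9921, 860.8195], [0.0, 0.0, 0.0, 1.0]]
wrist [[336.145492083855, 0.0, 279.0145309386403], [0.0, 336.145492083855, 206.26571751461805], [0.0, 0.0, 1.0]] [[0.3534, 0.9355, -0.0003, -623.6741], [0.9016, -0.3405, 0.2666, -34.8833], [0.2493, -0.0945, -0.9638, 377.3176], [0.0, 0.0, 0.0, 1.0]]
```

View pics/scene0.png

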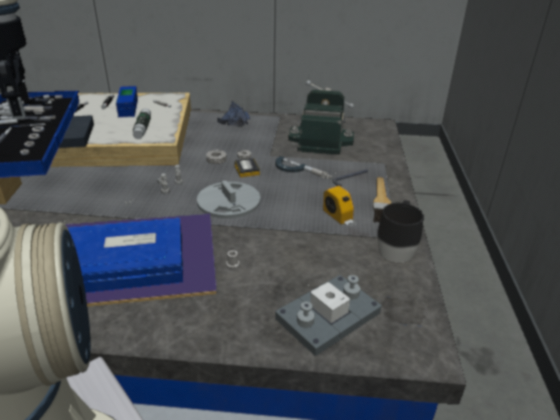

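View pics/top0.png

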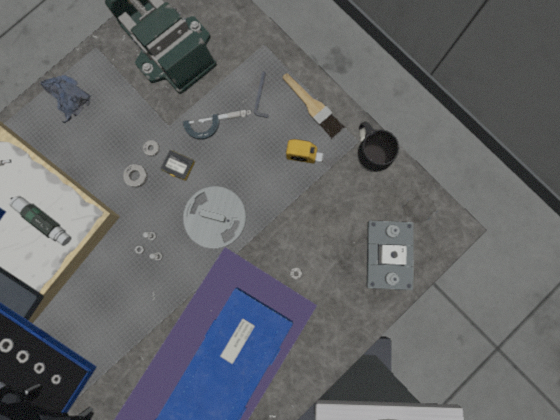

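View pics/wrist0.png

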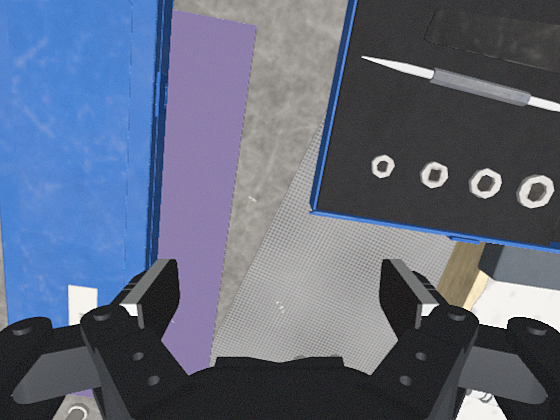

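The scene and top views show the cover at top px (214,217), the fixture at (391,255), its studs at (393,231) and (392,279), the tape at (303,151) and the bushing at (296,273). The wrist view shows none of the parts I need. Next I'll zoom in on the top view.

```bash
cat > h.py <<'E'
from rig import manip
import cv2,numpy as np
def ray(d,u,v,z):
    E=np.array(d["extrinsics"]);R=E[:3,:3];t=E[:3,3];c=-R.T@t
    w=R.T@np.linalg.inv(d["K"])@np.array([u,v,1.]); s=(z-c[2])/w[2]; return c+s*w
def proj(d,P):
    E=np.array(d["extrinsics"]);p=np.array(d["K"])@(E[:3,:3]@np.array(P,float)+E[:3,3]);return p[:2]/p[2]
def crop(d,u0,v0,u1,v1,s,name):
    im=d["image"][v0:v1,u0:u1,::-1]; im=cv2.resize(im,None,fx=s,fy=s,interpolation=cv2.INTER_CUBIC);cv2.imwrite("pics/"+name,im)
E
python3 - <<'E'
from h import *
d=manip.get_image("top"); np.save("top0.npy",d,allow_pickle=True)
crop(d,174,177,254,257,7,"c1.png"); crop(d,351,210,431,300,6,"f1.png")
s=manip.get_image("scene"); np.save("scene0.npy",s,allow_pickle=True)
crop(s,190,170,270,225,8,"c2.png"); crop(s,270,265,390,355,6,"f2.png")
E
```

```text
(no output)
```

View pics/c1.png

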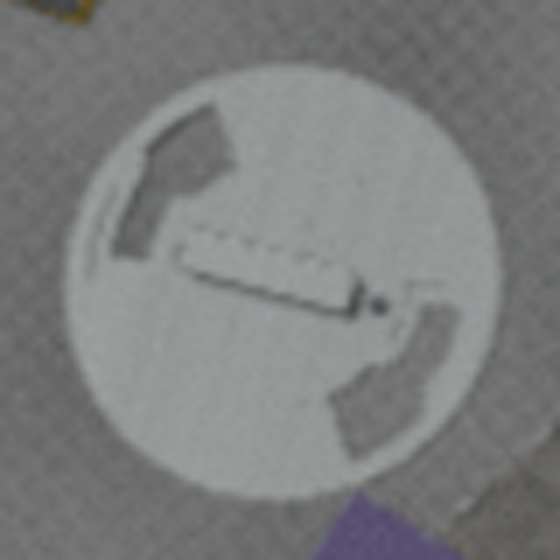

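View pics/f1.png

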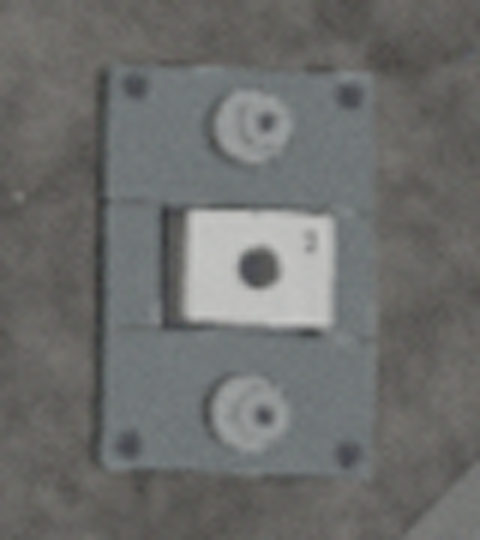

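View pics/c2.png

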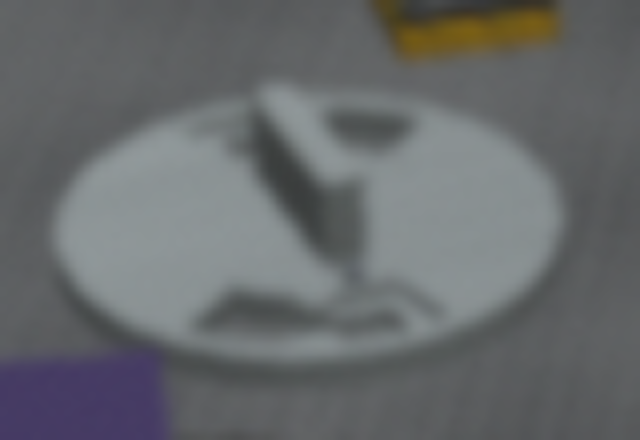

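View pics/f2.png

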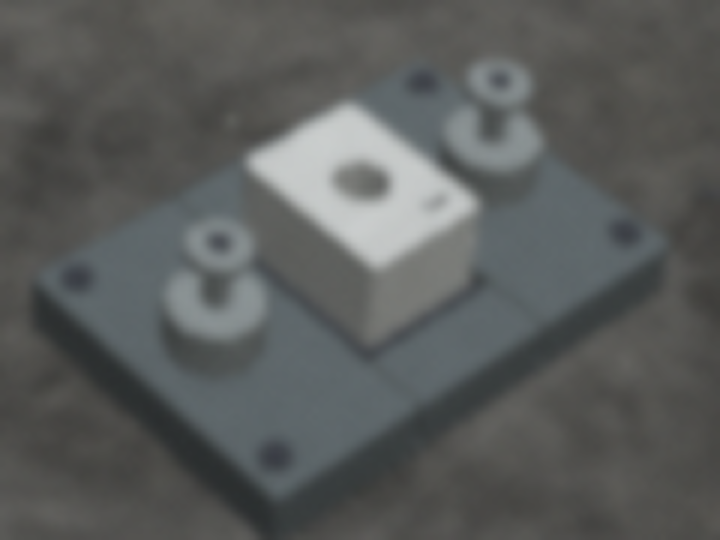

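```bash
python3 - <<'E'
from h import *
d=np.load("top0.npy",allow_pickle=True).item(); s=np.load("scene0.npy",allow_pickle=True).item()
for n,D,pts in [("top",d,[(395.3,230.2),(394.8,279.2)]),("scene",s,[(353.3,278.3),(306.5,305.3)])]:
    P=[ray(D,u-.4,v-.4,56) for u,v in pts]; v=P[0]-P[1]
    print(n,"studs",np.round(P,1).tolist(),"mid",np.round((P[0]+P[1])/2,1),"dist",np.linalg.norm(v),"yaw",np.degrees(np.arctan2(v[1],v[0])))
# cover disc in both views, top plane z=13
for n,D,(u0,v0,u1,v1) in [("top",d,(174,177,254,257)),("scene",s,(190,170,270,225))]:
    im=cv2.resize(D["image"][v0:v1,u0:u1],None,fx=8,fy=8,interpolation=cv2.INTER_CUBIC)
    g=cv2.cvtColor(im,cv2.COLOR_RGB2GRAY); th,_=cv2.threshold(g,0,255,cv2.THRESH_OTSU); 
    m=(g>th).astype(np.uint8); cs,h=cv2.findContours(m,cv2.RETR_CCOMP,cv2.CHAIN_APPROX_NONE)
    i=max(range(len(cs)),key=lambda k:cv2.contourArea(cs[k])); c=cs[i]
    W=lambda q,z:np.array([ray(D,(x+.5)/8-.5+u0,(y+.5)/8-.5+v0,z)[:2] for x,y in q])
    hull=cv2.convexHull(c)[:,0]; Q=W(c[:,0],13); H=W(hull,13).astype(np.float32)
    (cx,cy),r=cv2.minEnclosingCircle(H); A=np.c_[2*H,np.ones(len(H))];sol=np.linalg.lstsq(A,(H**2).sum(1),rcond=None)[0]
    print(n,th,"disc",cx,cy,r,"lsq",sol[:2],np.sqrt(sol[2]+sol[0]**2+sol[1]**2))
    for k in range(len(cs)):
        if h[0][k][3]==i and cv2.contourArea(cs[k])>300:
            M=cv2.moments(cs[k]);w=W([(M['m10']/M['m00'],M['m01']/M['m00'])],13)[0]-sol[:2]
            print(" hole",cv2.contourArea(cs[k]),"r",np.hypot(*w),"ang",np.degrees(np.arctan2(w[1],w[0])))
    vis=im[:,:,::-1].copy();cv2.drawContours(vis,cs,-1,(0,0,255),1);cv2.imwrite(f"pics/m_{n}.png",vis)
# bar top corners z=43: from crop c1
# predicted
P=lambda x,y,z:np.round(proj(d,(x,y,z)),1)
E
```

```text
top studs [[529.7, -1.2, 56.0], [425.5, 0.6, 56.0]] mid [ 4.776e+02 -3.000e-01  5.600e+01] dist 104.23442920467738 yaw -0.9872657971807383
scene studs [[528.9, -0.0, 56.0], [424.8, 2.0, 56.0]] mid [476.8   1.   56. ] dist 104.07865787006541 yaw -1.1146103681328927
top 129.0 disc 552.9479370117188 398.9566345214844 71.80430603027344 lsq [553.04245436 398.97145858] 71.34290037707758
 hole 12317.0 r 50.55824484867409 ang -131.80320098880875
 hole 3901.0 r 11.045958786863075 ang -121.14930139092529
 hole 12062.0 r 50.247927609461605 ang 48.79698260998946
scene 114.0 disc 554.1009521484375 403.17999267578125 75.38375854492188 lsq [553.82173565 401.06863575] 72.20605430569944
 hole 3147.5 r 51.72828225231883 ang 35.740817820931056
```

View pics/m_top.png

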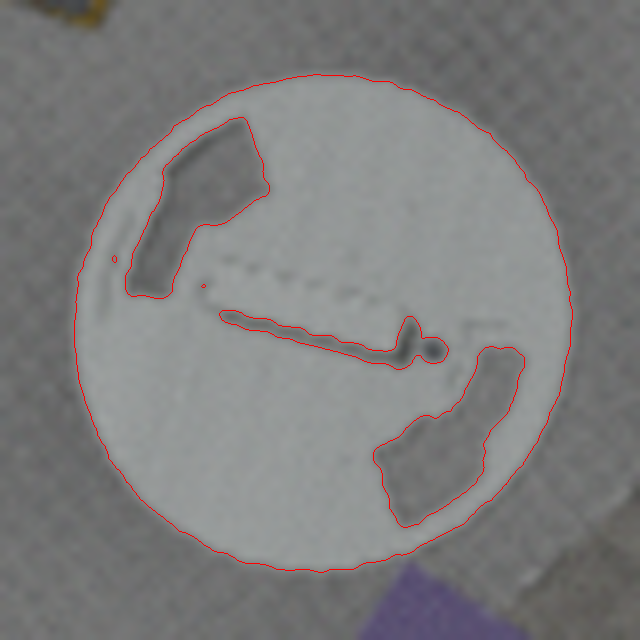

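```bash
python3 - <<'E'
from h import *
d=np.load("top0.npy",allow_pickle=True).item()
u0,v0=174,177
W=lambda x,y,z:ray(d,(x+.5)/8-.5+u0,(y+.5)/8-.5+v0,z)[:2]
c=np.array([553.1,399.0])
for q in [(246,118),(269,188),(130,292),(170,296),(408,526),(374,455),(490,348),(522,358)]:
    w=W(*q,13)-c; print(q,np.round(np.hypot(*w),1),np.round(np.degrees(np.arctan2(w[1],w[0])),1))
for z in (13,43):
  a=W(222,313,z);b=W(395,364,z);v=a-b;print("bar edge",z,np.degrees(np.arctan2(v[1],v[0])),np.hypot(*v))
# predicted bar-top corners for yaw
for yaw in (73,75,77):
  t=np.radians(yaw);x=np.array([np.cos(t),np.sin(t)]);y=np.array([-x[1],x[0]])
  print(yaw,[np.round(((proj(d,(*(c+sx*28*x+sy*7*y),43))-(u0,v0)+.5)*8-.5),0).tolist() for sx,sy in((1,1),(1,-1),(-1,-1),(-1,1))])
E
```

```text
(246, 118) 62.8 23.1
(269, 188) 41.3 24.2
(130, 292) 55.6 83.1
(170, 296) 44.1 82.5
(408, 526) 64.0 -154.7
(374, 455) 41.6 -156.3
(490, 348) 48.9 -98.0
(522, 358) 58.4 -99.3
bar edge 13 75.09543341165056 51.843976988476136
bar edge 43 75.0954334116507 50.14423933574923
73 [[198.0, 300.0], [215.0, 252.0], [405.0, 316.0], [388.0, 364.0]]
75 [[197.0, 303.0], [213.0, 255.0], [406.0, 312.0], [390.0, 361.0]]
77 [[197.0, 307.0], [211.0, 258.0], [406.0, 308.0], [392.0, 357.0]]
```

```bash
cat >> h.py <<'E'
from scipy.spatial.transform import Rotation as Ro
def plan(x,y,z,baryaw):
    """shift (tool axes, mm) & rotvec (deg) to reach TCP x,y,z, pointing down, jaw axis at baryaw+90"""
    o=manip.observe(); p=np.array(o["tcp_pos"]);R=Ro.from_quat(o["orientation"]).as_matrix()
    best=None
    for k in (90,-90):
        a=np.radians(baryaw+k); Z=np.array([np.cos(a),np.sin(a),0]);X=np.array([0,0,-1.]);T=np.c_[X,np.cross(Z,X),Z]
        w=np.degrees(Ro.from_matrix(R.T@T).as_rotvec())
        if best is None or np.linalg.norm(w)<np.linalg.norm(best): best=w
    jaw=np.degrees(np.arctan2(R[1,2],R[0,2]))
    print("t",round(o["t"],2),"tcp",np.round(p,1),"baryaw now",round(jaw-90,1),"tilt",round(float(np.degrees(np.arccos(-R[2,0]))),2),"q",np.round(o["joint_positions"],2),"F",np.round(o["ft_force"],1),"w",round(o["grip_width"],1))
    print("shift",np.round(R.T@(np.array([x,y,z])-p),1),"rot",np.round(best,1))
E
python3 -c "
from h import *
plan(553.2,399.3,120,75.5)
print(Ro.from_quat(manip.observe()['orientation']).as_matrix().round(3))"
```

```text
t 0.25 tcp [220.6 584.6 230.9] baryaw now -20.7 tilt 0.04 q [ 1.21  0.35  1.63 -0.    1.16 -0.  ] F [ 0.2  0.1 -1.4] w 85.6
shift [ 111.  -376.6  -55.8] rot [83.8 -0.   0. ]
[[-0.    -0.936  0.353]
 [-0.001  0.353  0.936]
 [-1.    -0.    -0.001]]
```

```bash
python3 -m pendant '[1,0,-20,-3,6,0,0, 1,0,-55,-8,13,0,0, 1,5,-95,-14,20,0,0, 1,10,-135,-20,27,0,0, 1,20,-175,-26,34,0,0, 1,30,-215,-32,41,0,0, 1,40,-250,-37,48,0,0, 1,50,-280,-42,54,0,0]' 30; python3 -c "
from h import *
plan(553.2,399.3,120,75.5)"
```

```text
t: 0.92
tcp_pos: [469.9, 445.1, 180.8]
orientation: [-0.092, 0.701, 0.092, 0.701]
ft_force: [0.9, 0.2, -0.8]
grip_width: 85.6
t 0.92 tcp [469.9 445.1 180.8] baryaw now -75.1 tilt 0.03 q [ 0.76  0.44  1.63 -0.    1.08  0.5 ] F [ 0.9  0.2 -0.8] w 85.6
shift [ 60.9 -65.7  68.6] rot [29.4  0.  -0. ]
```

```bash
python3 -m pendant '[1,10,-15,15,6,0,0, 1,25,-30,32,13,0,0, 1,40,-48,50,20,0,0, 1,52,-60,62,26,0,0, 1,60,-65.7,68.6,29.4,0,0, 1,60.9,-65.7,68.6,29.4,0,0, 1,60.9,-65.7,68.6,29.4,0,0]' 30; python3 -c "
from h import *
plan(553.2,399.3,17,75.5)
d=manip.get_image('wrist');cv2.imwrite('pics/w1.png',d['image'][:,:,::-1]);np.save('w1.npy',d,allow_pickle=True)"
```

```text
t: 1.5
tcp_pos: [551.0, 400.9, 119.6]
orientation: [0.086, 0.702, -0.087, 0.701]
ft_force: [-0.2, 0.7, 0.2]
grip_width: 85.3
t 1.5 tcp [551.  400.9 119.6] baryaw now -104.0 tilt 0.09 q [0.63 0.55 1.59 0.   1.   0.87] F [-0.2  0.7  0.2] w 85.3
shift [102.6  -1.    2.6] rot [ 0.5 -0.1  0.1]
```

View pics/w1.png

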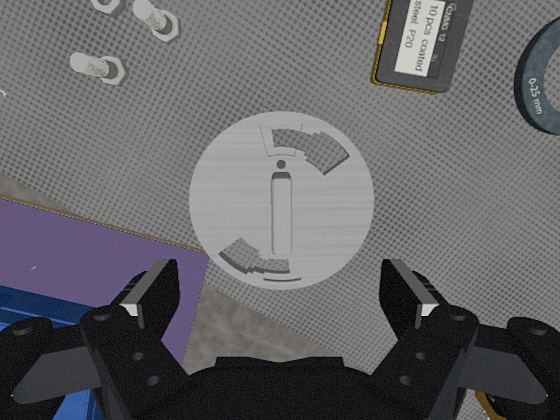

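The wrist view shows the bar upright between the fingers, from (282,172) to (282,255), with the disc centred near (281,200). I'll measure it here.

```bash
python3 - <<'E'
from h import *
D=np.load("w1.npy",allow_pickle=True).item()
crop(D,180,105,380,300,4,"w1c.png")
im=D["image"];g=cv2.cvtColor(im,cv2.COLOR_RGB2GRAY)
m=(g>125).astype(np.uint8); m[:, :185]=0;m[:,380:]=0;m[:108]=0;m[300:]=0
cs,h=cv2.findContours(m,cv2.RETR_EXTERNAL,cv2.CHAIN_APPROX_NONE);c=max(cs,key=cv2.contourArea);H=cv2.convexHull(c)[:,0]
H=np.array([ray(D,x,y,13)[:2] for x,y in H])
A=np.c_[2*H,np.ones(len(H))];s=np.linalg.lstsq(A,(H**2).sum(1),rcond=None)[0];print("disc",s[:2],np.sqrt(s[2]+s[0]**2+s[1]**2))
E
```

```text
disc [563.51950095 384.01363948] 90.1124209264698
```

View pics/w1c.png

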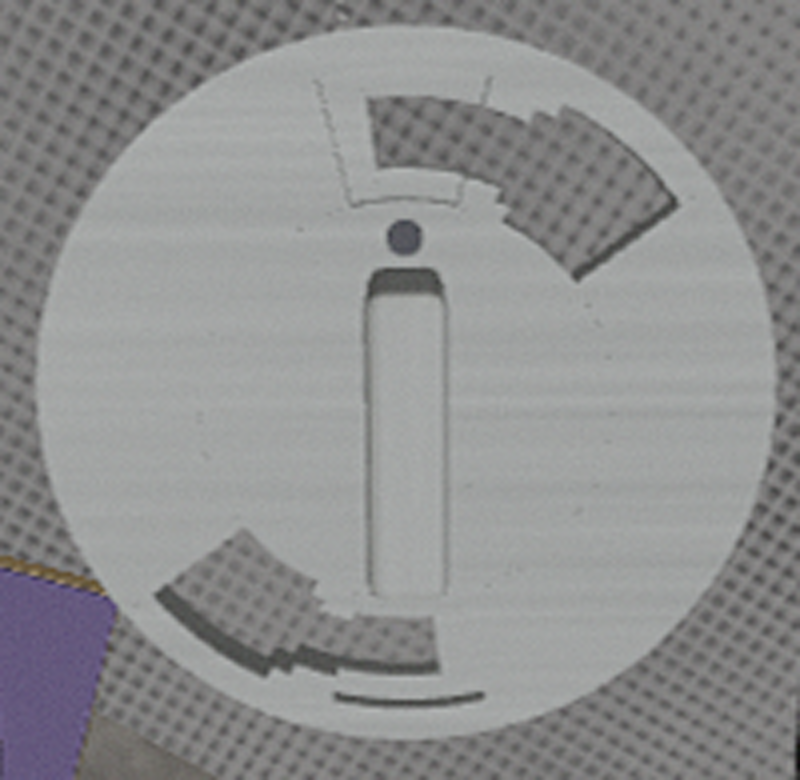

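```bash
python3 - <<'E'
from h import *
D=np.load("w1.npy",allow_pickle=True).item()
W=lambda x,y,z:ray(D,(x+.5)/4-.5+180,(y+.5)/4-.5+105,z)[:2]
H=np.array([W(*q,13) for q in[(38,375),(775,385),(408,25),(408,738),(142,122),(670,120)]])
A=np.c_[2*H,np.ones(len(H))];s=np.linalg.lstsq(A,(H**2).sum(1),rcond=None)[0];print("disc",s[:2],np.sqrt(s[2]+s[0]**2+s[1]**2))
b=[W(*q,43) for q in[(368,293),(443,293),(371,597),(447,597)]]
print("bar centre",sum(b)/4,"len",np.linalg.norm(b[0]-b[2]),"wid",np.linalg.norm(b[0]-b[1]))
for v in(b[0]-b[2],b[1]-b[3],b[0]+b[1]-b[2]-b[3]):print(np.degrees(np.arctan2(v[1],v[0])))
plan(*(sum(b)/4),17,75.5)
E
```

```text
disc [552.69817399 398.52154039] 70.98994619010175
bar centre [552.83642868 398.87151537] len 54.18829449668725 wid 12.372647155628018
76.19491167335737
77.23624075643703
76.71559947766153
t 1.55 tcp [550.9 401.5 120.4] baryaw now -103.9 tilt 0.03 q [0.63 0.55 1.59 0.   1.   0.87] F [-0.5  0.4  0.3] w 85.6
shift [103.4  -2.1   2.5] rot [ 0.6 -0.   0. ]
```

The wrist measurement (552.8, 398.7, yaw 76.3) agrees with the top view, so I'm descending.

```bash
python3 -m pendant '[1,15,-1,1,0,0,0, 1,40,-2,2.5,0,0,0, 1,65,-2.1,2.5,0,0,0, 1,85,-2.1,2.5,0,0,0, 1,97,-2.1,2.5,0,0,0, 1,102,-2.1,2.5,0,0,0, 1,102.5,-2.1,2.5,0,0,0, 1,102.5,-2.1,2.5,0,0,0]' 30; python3 -c "
from h import *
plan(552.8,398.8,17,76.2)"
```

```text
t: 2.22
tcp_pos: [553.5, 399.5, 18.9]
orientation: [0.087, 0.702, -0.086, 0.702]
ft_force: [-0.6, 0.3, 0.4]
grip_width: 85.8
t 2.22 tcp [553.5 399.5  18.9] baryaw now -104.0 tilt 0.07 q [0.62 0.68 1.63 0.   0.83 0.87] F [-0.6  0.3  0.4] w 85.8
shift [ 1.9 -0.8 -0.6] rot [-0.2  0.  -0.1]
```

Position is good (z 18.9, no contact). Closing at 30 N.

```bash
python3 -m pendant '[0.5,1.5,-0.5,0,0,0,0, 0.3,1.5,-0.5,0,0,0,0, 0.1,1.5,-0.5,0,0,0,0, 0,1.5,-0.5,0,0,0,0, 0,1.5,-0.5,0,0,0,0, 0,1.5,-0.5,0,0,0,0, 0,1.5,-0.5,0,0,0,0, 0,1.5,-0.5,0,0,0,0]' 40; python3 -c "
from h import *
plan(552.8,398.8,17,76.2)"
```

```text
t: 2.88
tcp_pos: [553.3, 398.4, 16.8]
orientation: [0.087, 0.702, -0.087, 0.702]
ft_force: [-0.7, -0.4, 4.2]
grip_width: 13.2
t 2.88 tcp [553.3 398.4  16.8] baryaw now -104.1 tilt 0.02 q [ 0.62  0.68  1.63 -0.    0.83  0.87] F [-0.7 -0.4  4.2] w 13.2
shift [-0.2  0.3 -0.6] rot [-0.3  0.  -0. ]
```

```bash
python3 -m pendant '[0,0,0,0,0,0,0, 0,-3,0,0,0,0,0, 0,-10,0,0,0,0,0, 0,-25,0,0,0,0,0, 0,-45,0,0,0,0,0, 0,-70,0,0,0,0,0, 0,-90,0,0,0,0,0, 0,-98,0,0,0,0,0]' 90; python3 -c "
from h import *
plan(477.2,0.3,115,39)
d=manip.get_image('wrist');cv2.imwrite('pics/w2.png',d['image'][:,:,::-1]);np.save('w2.npy',d,allow_pickle=True)"
```

```text
t: 3.55
tcp_pos: [554.6, 399.3, 118.7]
orientation: [0.088, 0.701, -0.085, 0.703]
ft_force: [0.4, 0.6, -1.5]
grip_width: 12.6
t 3.55 tcp [554.6 399.3 118.7] baryaw now -104.1 tilt 0.28 q [0.62 0.55 1.59 0.   0.99 0.87] F [ 0.4  0.6 -1.5] w 12.6
shift [   2.3 -405.9   22. ] rot [36.9  0.1 -0.3]
```

View pics/w2.png

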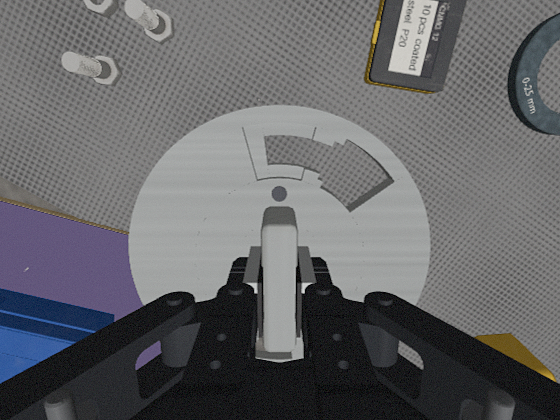

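Cover is held level, with the bar between (280,210) and (279,352). Carrying it to the fixture.

```bash
python3 -m pendant '[0,0,-10,1,1,0,0, 0,0,-30,2,3,0,0, 0,0,-60,4,6,0,0, 0,0,-100,6,10,0,0, 0,0,-140,8,14,0,0, 0,0,-180,10,17,0,0, 0,0,-218,12,20,0,0, 0,0,-250,14,23,0,0]' 90; python3 -c "
from h import *
plan(477.2,0.3,115,39)"
```

```text
t: 4.27
tcp_pos: [503.1, 149.2, 112.8]
orientation: [0.225, 0.671, -0.227, 0.669]
ft_force: [1.0, -0.1, -2.7]
grip_width: 12.6
t 4.27 tcp [503.1 149.2 112.8] baryaw now -127.3 tilt 0.22 q [ 0.29  0.35  1.95 -0.    0.85  0.94] F [ 1.  -0.1 -2.7] w 12.6
shift [  -1.9 -134.1   69.6] rot [13.7 -0.1  0.2]
```

```bash
python3 -m pendant '[0,0,-30,15,3,0,0, 0,0,-60,31,6,0,0, 0,0,-90,47,9,0,0, 0,0,-115,60,11.5,0,0, 0,0,-128,66,13,0,0, 0,0,-134,69.5,13.7,0,0, 0,0,-134,69.5,13.7,0,0, 0,0,-134,69.5,13.7,0,0]' 90; python3 -c "
from h import *
plan(477.2,0.3,75,39)
for n in ('wrist','top','scene'):
  d=manip.get_image(n);cv2.imwrite(f'pics/{n}3.png',d['image'][:,:,::-1]);np.save(f'{n}3.npy',d,allow_pickle=True)
  if n=='top': crop(d,340,195,450,305,7,'top3c.png')
  if n=='scene': crop(d,270,225,390,325,6,'scene3c.png')
"
```

```text
t: 4.93
tcp_pos: [480.1, 3.6, 113.8]
orientation: [0.303, 0.639, -0.303, 0.638]
ft_force: [-0.1, -0.2, -0.8]
grip_width: 12.7
t 4.93 tcp [480.1   3.6 113.8] baryaw now -140.8 tilt 0.06 q [0.   0.29 2.04 0.   0.81 0.89] F [-0.1 -0.2 -0.8] w 12.7
shift [38.8 -4.3  0.8] rot [ 0.2 -0.   0. ]
```

View pics/wrist3.png

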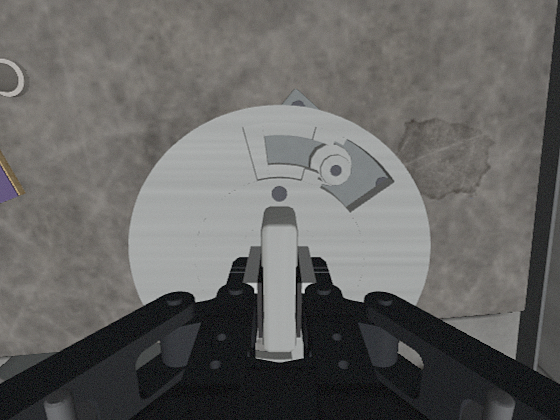

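View pics/top3c.png

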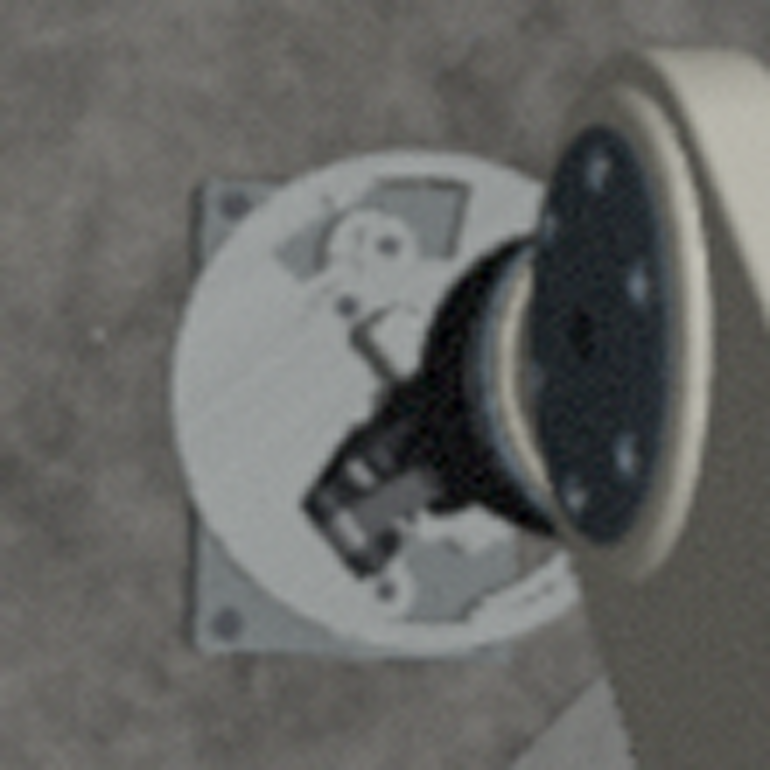

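View pics/scene3.png

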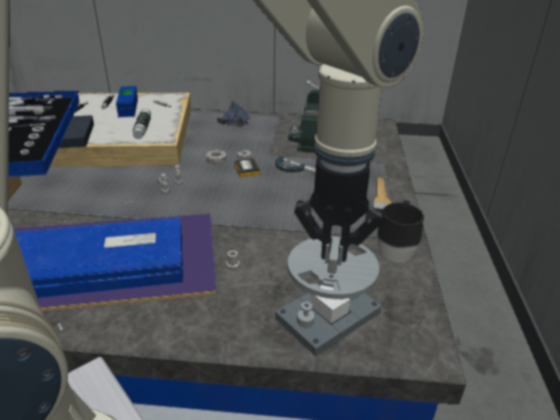

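The wrist view shows the far stud's dot at (336,170), seen through the opening. The top view shows the same stud, roughly centred along the cover's +x side. I'll compare the stud with the cover position, both measured in the wrist image.

```bash
python3 - <<'E'
from h import *
D=np.load("wrist3.npy",allow_pickle=True).item();T=np.load("top3.npy",allow_pickle=True).item()
o=manip.observe();p=np.array(o["tcp_pos"]);print(np.round(p,1))
S=ray(D,336,170,56);print("stud wrist",np.round(S,1))
St=ray(T,(388+.5)/7-.5+340,(245+.5)/7-.5+195,56);print("stud top now",np.round(St,1))
zu=p[2]-13.8
crop(D,110,90,450,270,2.3,"w3c.png")
g=cv2.cvtColor(D["image"],cv2.COLOR_RGB2GRAY)
# disc edge: scan radially from (280,240) outward for the drop in brightness on upper half
pts=[]
for a in np.radians(np.r_[-175:-120:5,-60:-4:5]):
    rr=np.arange(105,175,.5);vals=np.array([g[int(round(240+r*np.sin(a))),int(round(280+r*np.cos(a)))] for r in rr],float)
    k=np.argmin(np.convolve(vals,[1]*6+[-1]*6,'valid')*-1); pts.append((280+rr[k+5]*np.cos(a),240+rr[k+5]*np.sin(a)))
H=np.array([ray(D,x,y,zu+10)[:2] for x,y in pts])
A=np.c_[2*H,np.ones(len(H))];s=np.linalg.lstsq(A,(H**2).sum(1),rcond=None)[0];r=np.sqrt(s[2]+s[0]**2+s[1]**2)
res=np.hypot(*(H-s[:2]).T)-r;print("disc",s[:2],r,"res",np.round(res,1))
# hole corners: recess/opening angles
c=s[:2]
for q in [(355,139),(393,182),(349,211),(321,184),(265,136),(268,164)]:
    w=ray(D,*q,zu+10)[:2]-c;print(q,np.round(np.hypot(*w),1),np.round(np.degrees(np.arctan2(w[1],w[0])),1))
v=ray(D,280.5,210,zu+40)-ray(D,279,350,zu+40);print("bar",np.degrees(np.arctan2(v[1],v[0])))
w=S[:2]-c;print("stud rel disc",np.hypot(*w),np.degrees(np.arctan2(w[1],w[0])))
E
```

```text
[480.7   4.4 114.2]
stud wrist [529.   -1.8  56. ]
stud top now [530.2  -1.5  56. ]
disc [474.378113     1.80319571] 76.57683144689587 res [ 0.3 -5.6 -4.6 -4.1  3.5  1.8  5.   7.5  3.5  4.6  0.6 -9.5 -5.9 -6.2
 -6.5 -6.5 -6.7 -6.8  8.8  8.7  8.9 -3.5  7. ]
(355, 139) 71.9 9.4
(393, 182) 69.1 -11.5
(349, 211) 46.3 -9.7
(321, 184) 48.1 12.2
(265, 136) 63.7 41.5
(268, 164) 51.7 40.8
bar 38.65865816394678
stud rel disc 54.7892510065785 -3.789888151443061
```

View pics/w3c.png

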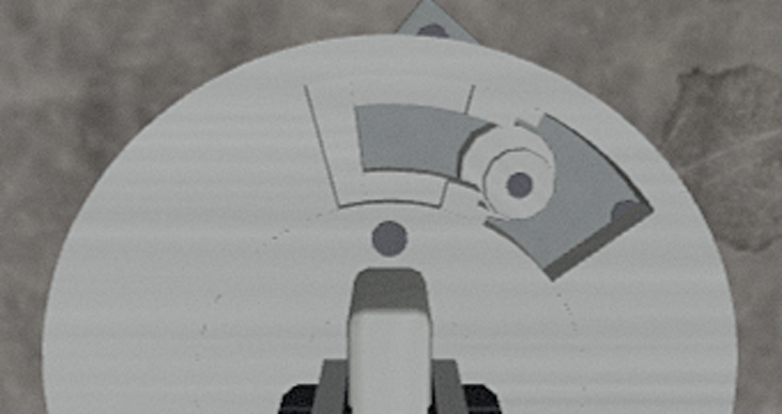

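```bash
python3 - <<'E'
from h import *
D=np.load("wrist3.npy",allow_pickle=True).item()
zu=113.9-13.8
W=lambda q,z:ray(D,(q[0]+.5)/2.3-.5+110,(q[1]+.5)/2.3-.5+90,z)[:2]
for dz in (0,3):
    c3=[W(q,zu+10+dz) for q in[(43,350),(738,350),(392,34)]]
    H=np.array(c3);A=np.c_[2*H,np.ones(3)];s=np.linalg.solve(A,(H**2).sum(1));c=s[:2];print("disc",c,np.sqrt(s[2]+c@c))
    for q in [(545,113),(653,210),(552,280),(487,222),(356,106),(364,170)]:
        w=W(q,zu+10+dz)-c;print(q,np.round(np.hypot(*w),1),np.round(np.degrees(np.arctan2(w[1],w[0])),1))
    h=W((389,238),zu+10+dz)-c;print("dot",np.hypot(*h),np.degrees(np.arctan2(h[1],h[0])))
E
```

```text
disc [480.96139974   2.67936664] 70.79623479275885
(545, 113) 63.6 12.4
(653, 210) 63.4 -13.4
(552, 280) 40.2 -13.2
(487, 222) 40.7 11.9
(356, 106) 58.4 45.4
(364, 170) 46.4 45.3
dot 32.95959527019819 39.57866622099848
disc [482.04033724   3.55368576] 69.34012374435426
(545, 113) 62.3 12.4
(653, 210) 62.1 -13.4
(552, 280) 39.3 -13.2
(487, 222) 39.8 11.9
(356, 106) 57.2 45.4
(364, 170) 45.5 45.3
dot 32.28169437667758 39.57866622099867
```

```bash
python3 -c "
from h import *
plan(476.8,0.3,78,38.8)"
```

```text
t 5.08 tcp [480.7   4.4 114.2] baryaw now -140.7 tilt 0.01 q [0.01 0.29 2.04 0.   0.81 0.89] F [ 0.   0.2 -1.9] w 12.3
shift [36.2 -5.6  0.8] rot [ 0.5 -0.   0. ]
```

```bash
python3 -m pendant '[0,0,-1.5,0.2,0.2,0,0, 0,5,-3,0.5,0.5,0,0, 0,15,-5,0.8,0.5,0,0, 0,26,-5.5,0.8,0.5,0,0, 0,33,-5.5,0.8,0.5,0,0, 0,36,-5.5,0.8,0.5,0,0, 0,36,-5.5,0.8,0.5,0,0, 0,36,-5.5,0.8,0.5,0,0]' 90; python3 -c "
from h import *
plan(476.8,0.3,66,38.8)
d=manip.get_image('wrist');np.save('w4.npy',d,allow_pickle=True);crop(d,110,90,450,270,2.3,'w4.png')
d=manip.get_image('top');crop(d,340,195,450,305,7,'top4c.png')"
```

```text
t: 5.75
tcp_pos: [476.8, -0.5, 78.2]
orientation: [0.306, 0.638, -0.306, 0.637]
ft_force: [-0.7, 0.3, -2.3]
grip_width: 12.2
t 5.75 tcp [476.8  -0.5  78.2] baryaw now -141.3 tilt 0.03 q [-0.    0.34  2.07 -0.    0.73  0.89] F [-0.7  0.3 -2.3] w 12.2
shift [12.2  0.5 -0.6] rot [-0.1 -0.   0. ]
```

View pics/w4.png

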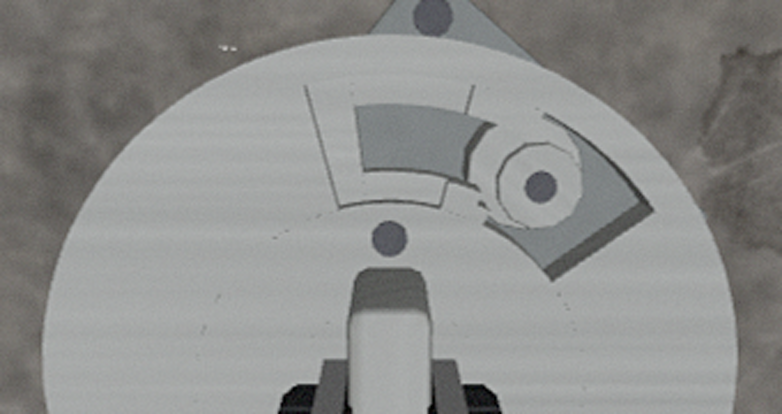

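View pics/top4c.png

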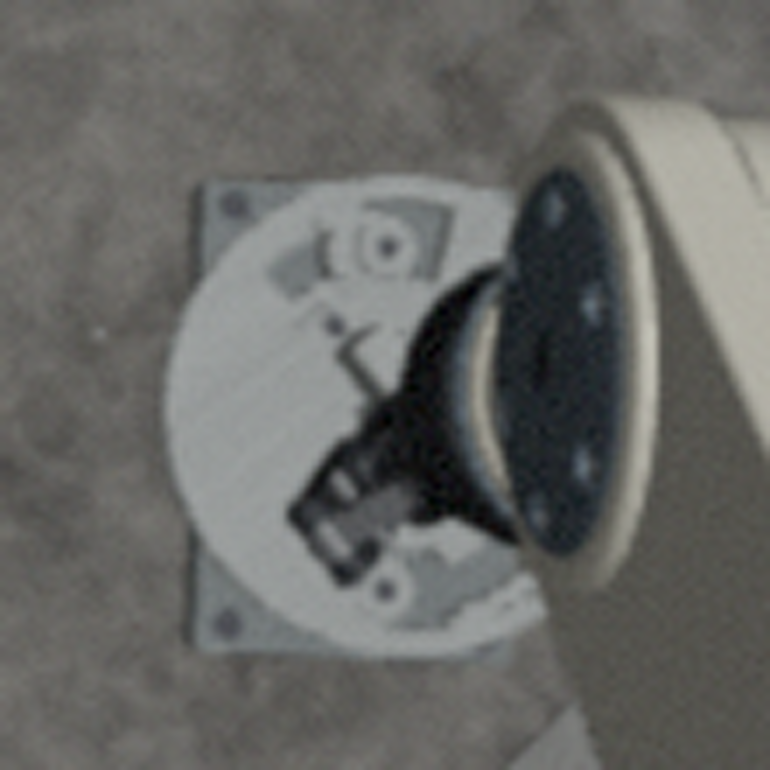

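The wrist crop has the stud dot at (540,187) and the opening centred near (560,206). The line of sight is slanted, so I'll check with rays.

```bash
python3 - <<'E'
from h import *
D=np.load("w4.npy",allow_pickle=True).item()
zu=78.2-13.8
W=lambda q,z:ray(D,(q[0]+.5)/2.3-.5+110,(q[1]+.5)/2.3-.5+90,z)[:2]
H=np.array([W(q,zu+10) for q in[(43,350),(738,350),(392,34)]]);A=np.c_[2*H,np.ones(3)];s=np.linalg.solve(A,(H**2).sum(1));c=s[:2];print("disc",c,np.sqrt(s[2]+c@c))
a=np.radians(np.mean([12.4,-13.4,-13.2,11.9]))
cor=np.mean([W(q,zu+10) for q in[(545,113),(653,210),(552,280),(487,222)]],0);w=cor-c;print("opening dir",np.degrees(np.arctan2(w[1],w[0])))
print("opening",c+52*w/np.hypot(*w),"corner mean",cor); print("stud",W((540,187),56))
plan(476.8,0.3,66,38.8)
E
```

```text
disc [477.62456967  -1.50258991] 70.81652456847502
opening dir -1.005378181544284
opening [529.61656441  -2.41499538] corner mean [528.29409872  -2.39178748]
stud [528.77304164  -1.60723761]
t 5.85 tcp [477.2  -0.5  78.7] baryaw now -141.3 tilt 0.03 q [-0.    0.34  2.07 -0.    0.73  0.89] F [ 0.2  0.4 -1.9] w 12.6
shift [12.7  0.2 -0.9] rot [-0.1  0.  -0. ]
```

Within 1 mm. Small correction, then lowering over the heads.

```bash
python3 -m pendant '[0,0,0.4,-0.9,0,0,0, 0,4,0.4,-0.9,0,0,0, 0,8,0.4,-0.9,0,0,0, 0,11,0.4,-0.9,0,0,0, 0,13,0.4,-0.9,0,0,0, 0,14,0.4,-0.9,0,0,0, 0,14,0.4,-0.9,0,0,0]' 90; python3 -c "
from h import *
plan(476.7,0.3,62,38.8)
d=manip.get_image('wrist');np.save('w5.npy',d,allow_pickle=True);crop(d,110,90,450,270,2.3,'w5.png')"
```

```text
t: 6.43
tcp_pos: [476.4, 0.4, 64.0]
orientation: [0.306, 0.638, -0.306, 0.637]
ft_force: [0.4, -0.5, -1.9]
grip_width: 12.4
t 6.43 tcp [4.764e+02 4.000e-01 6.400e+01] baryaw now -141.3 tilt 0.03 q [-0.    0.37  2.08 -0.    0.7   0.89] F [ 0.4 -0.5 -1.9] w 12.4
shift [2.  0.2 0.3] rot [-0.1 -0.   0. ]
```

View pics/w5.png

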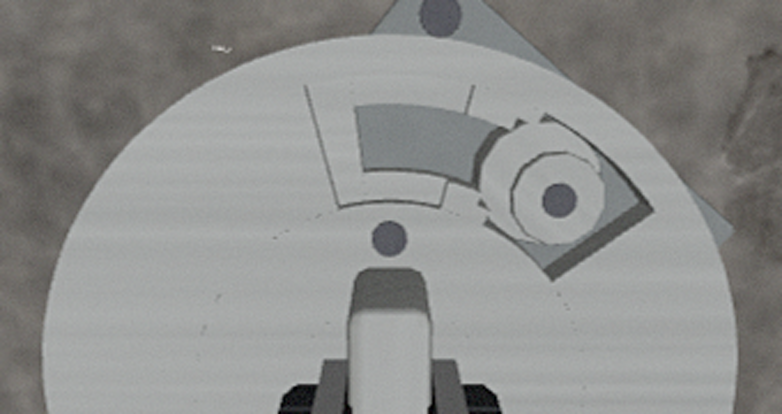

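The head sits centred in the opening (dot at (559,200)) with no contact force. Pressing down.

```bash
python3 -m pendant '[0,1.5,0.2,0,0,0,0, 0,3,0.2,0,0,0,0, 0,5,0.2,0,0,0,0, 0,7,0.2,0,0,0,0, 0,9,0.2,0,0,0,0, 0,10.5,0.2,0,0,0,0, 0,10.5,0.2,0,0,0,0, 0,10.5,0.2,0,0,0,0]' 110; python3 -c "
from h import *
plan(476.7,0.3,53,38.8)
d=manip.get_image('wrist');np.save('w6.npy',d,allow_pickle=True);crop(d,110,90,450,270,2.3,'w6.png')"
```

```text
t: 7.15
tcp_pos: [477.0, 0.5, 54.1]
orientation: [0.306, 0.637, -0.306, 0.638]
ft_force: [-1.7, 0.8, 6.8]
grip_width: 11.5
t 7.15 tcp [477.    0.5  54.1] baryaw now -141.3 tilt 0.03 q [-0.    0.39  2.08 -0.    0.67  0.89] F [-1.7  0.8  6.8] w 11.5
shift [ 1.1 -0.4 -0. ] rot [-0.1  0.  -0. ]
```

View pics/w6.png

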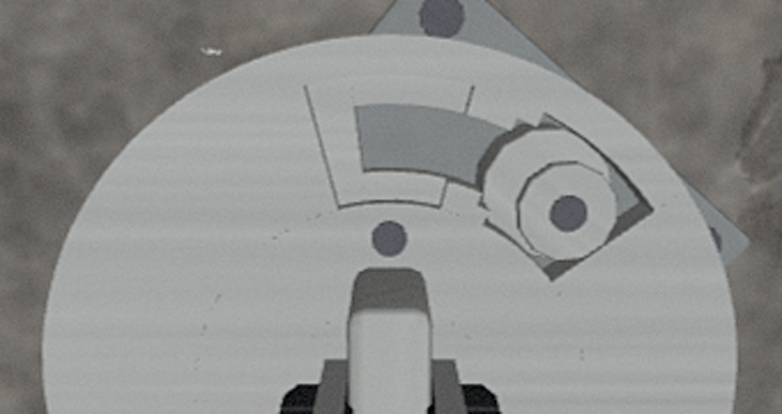

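```bash
python3 - <<'E'
from h import *
D=np.load("w6.npy",allow_pickle=True).item()
zu=40.4
W=lambda q,z:ray(D,(q[0]+.5)/2.3-.5+110,(q[1]+.5)/2.3-.5+90,z)[:2]
H=np.array([W(q,zu+10) for q in[(43,350),(738,350),(392,34)]]);A=np.c_[2*H,np.ones(3)];s=np.linalg.solve(A,(H**2).sum(1));c=s[:2]
S=W((568,212),56);print(c,S,"stud radius",np.hypot(*(S-c)),"ang",np.degrees(np.arctan2(*(S-c)[::-1])))
E
```

```text
[ 4.77903162e+02 -4.45279580e-01] [529.00671239  -1.5131751 ] stud radius 51.11470645736452 ang -1.1971184565966462
```

```bash
python3 -m pendant '[0,1,-0.2,0,0,0,0, 0,2,-0.2,0,0,0,0, 0,2.2,-0.2,0,1,0,0, 0,2.2,-0.2,0,4,0,0, 0,2.2,-0.2,0,8,0,0, 0,2.2,-0.2,0,12,0,0, 0,2.2,-0.2,0,15,0,0, 0,2.2,-0.2,0,15,0,0]' 110; python3 -c "
from h import *
plan(476.8,0.3,52,-1)
print(manip.observe()['ft_torque'])
d=manip.get_image('wrist');np.save('w7.npy',d,allow_pickle=True);crop(d,110,90,450,270,2.3,'w7.png')"
```

```text
t: 7.87
tcp_pos: [477.6, 0.4, 52.3]
orientation: [0.388, 0.591, -0.387, 0.592]
ft_force: [-0.2, -1.0, 9.2]
grip_width: 12.3
t 7.87 tcp [4.776e+02 4.000e-01 5.230e+01] baryaw now -156.5 tilt 0.11 q [-0.    0.39  2.08 -0.    0.67  1.16] F [-0.2 -1.   9.2] w 12.3
shift [ 0.3 -0.8 -0.3] rot [24.5  0.  -0.1]
[-0.06288162  0.15725804 -0.03161299]
```

View pics/w7.png

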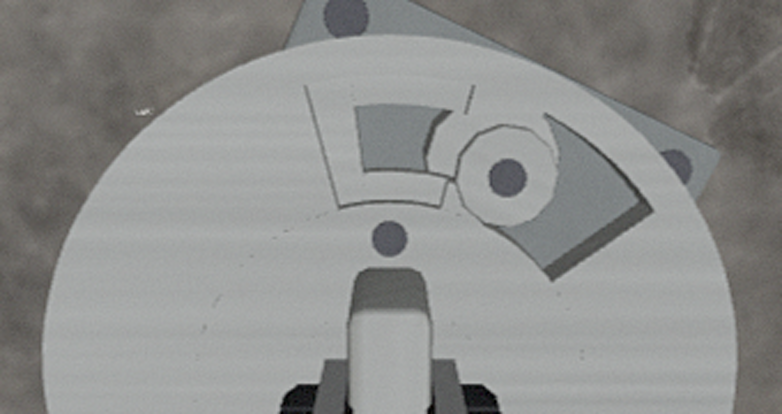

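The stud head has moved along the slot to (507,177) and there is no side load. Turning the rest of the way.

```bash
python3 -m pendant '[0,0,-0.3,0,3,0,0, 0,0,-0.5,0,7,0,0, 0,0,-0.5,0,11,0,0, 0,0,-0.5,0,15,0,0, 0,0,-0.5,0,19,0,0, 0,0,-0.5,0,22.5,0,0, 0,0,-0.5,0,24.5,0,0, 0,0,-0.5,0,24.5,0,0]' 110; python3 -c "
from h import *
plan(476.8,0.3,59,-1)
print(manip.observe()['ft_torque'])
d=manip.get_image('wrist');np.save('w8.npy',d,allow_pickle=True);crop(d,110,90,450,270,2.3,'w8.png')"
```

```text
t: 8.58
tcp_pos: [477.3, 0.2, 52.3]
orientation: [0.504, 0.495, -0.503, 0.497]
ft_force: [0.1, -0.3, 8.7]
grip_width: 11.8
t 8.58 tcp [4.773e+02 2.000e-01 5.230e+01] baryaw now -180.9 tilt 0.13 q [-0.    0.39  2.08 -0.    0.67  1.58] F [ 0.1 -0.3  8.7] w 11.8
shift [-6.7 -0.5 -0.1] rot [ 0.1  0.  -0.1]
[-0.10989344  0.12499599 -0.14859138]
```

View pics/w8.png

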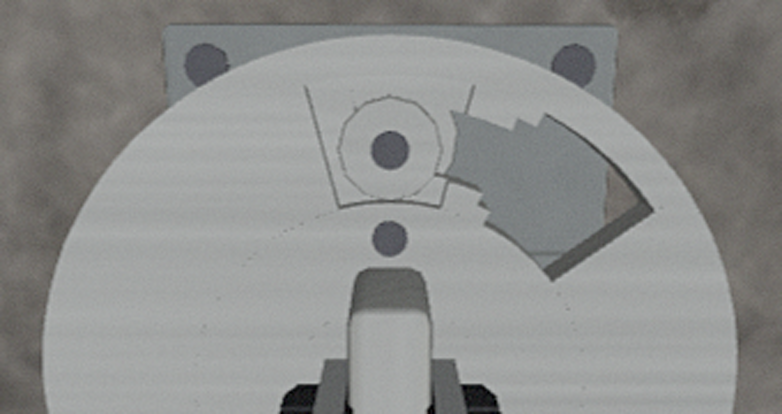

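The head dot is at (390,150), in line with the cover's own dot at (389,238) and centred in the recess outline. Letting it rise.

```bash
python3 -m pendant '[0,-1,-0.3,0,0,0,0, 0,-2,-0.3,0,0,0,0, 0,-3,-0.3,0,0,0,0, 0,-4,-0.3,0,0,0,0, 0,-5,-0.3,0,0,0,0, 0,-6,-0.3,0,0,0,0, 0,-6,-0.3,0,0,0,0]' 60; python3 -c "
from h import *
plan(476.8,0.3,59,-1)
d=manip.get_image('wrist');crop(d,110,90,450,270,2.3,'w9.png')
d=manip.get_image('scene');crop(d,260,225,400,345,5,'s9.png')"
```

```text
t: 9.22
tcp_pos: [477.2, 0.1, 58.3]
orientation: [0.504, 0.496, -0.503, 0.497]
ft_force: [2.7, -0.4, 4.1]
grip_width: 11.8
t 9.22 tcp [4.772e+02 1.000e-01 5.830e+01] baryaw now -180.8 tilt 0.16 q [-0.    0.38  2.08 -0.    0.68  1.58] F [ 2.7 -0.4  4.1] w 11.8
shift [-0.7 -0.4 -0.1] rot [ 0.2  0.  -0.2]
```

View pics/w9.png

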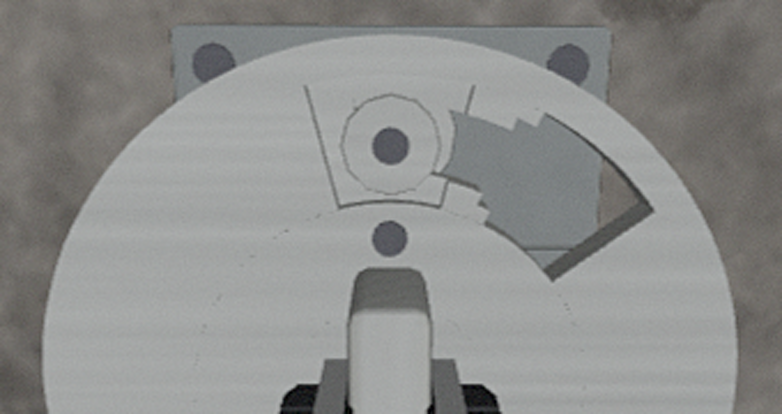

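View pics/s9.png

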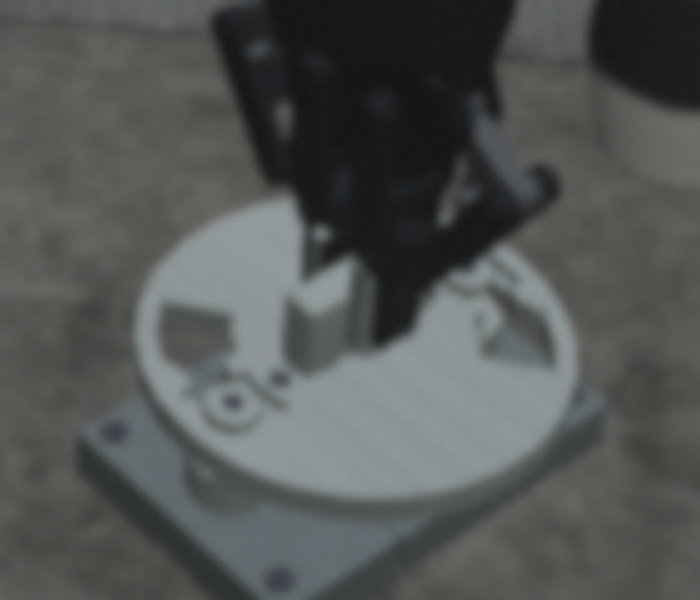

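The cover rose with the hand to an underside of about 44.5 mm, and the load is about 6 N, which matches the spring near 3 mm. Rising the last bit and releasing.

```bash
python3 -m pendant '[0,-0.5,-0.2,0,0,0,0, 0,-0.5,-0.2,0,0,0,0, 0.1,-0.5,-0.2,0,0,0,0, 0.25,-0.5,-0.2,0,0,0,0, 0.4,-0.5,-0.2,0,0,0,0, 0.6,-0.5,-0.2,0,0,0,0, 0.7,-0.5,-0.2,0,0,0,0, 0.7,-0.5,-0.2,0,0,0,0]' 30; python3 -c "
from h import *
plan(476.8,0.3,59,-1)"
```

```text
t: 9.98
tcp_pos: [474.9, 0.2, 57.8]
orientation: [-0.503, -0.497, 0.504, -0.496]
ft_force: [-0.1, -0.2, -0.2]
grip_width: 60.1
t 9.98 tcp [4.749e+02 2.000e-01 5.780e+01] baryaw now -180.8 tilt 0.08 q [-0.    0.38  2.08 -0.    0.68  1.58] F [-0.1 -0.2 -0.2] w 60.1
shift [-1.2  1.9 -0.1] rot [0.2 0.  0.1]
```

```bash
python3 -m pendant '[0.7,-3,0,0,0,0,0, 0.7,-12,0,0,0,0,0, 0.7,-30,0,0,0,0,0, 0.7,-55,0,0,0,0,0, 0.7,-80,0,0,0,0,0, 0.7,-105,0,0,0,0,0, 0.7,-120,0,0,0,0,0, 0.7,-122,0,0,0,0,0]' 30; python3 -c "
from h import *
plan(476.8,0.3,59,-1)
d=manip.get_image('wrist');np.save('w10.npy',d,allow_pickle=True);cv2.imwrite('pics/w10.png',d['image'][:,:,::-1])
d=manip.get_image('scene');cv2.imwrite('pics/s10f.png',d['image'][:,:,::-1]);crop(d,260,225,400,345,5,'s10.png')"
```

```text
t: 10.65
tcp_pos: [477.4, 0.2, 183.9]
orientation: [0.505, 0.495, -0.502, 0.498]
ft_force: [1.1, -0.8, 0.5]
grip_width: 59.8
t 10.65 tcp [4.774e+02 2.000e-01 1.839e+02] baryaw now -180.8 tilt 0.32 q [-0.    0.18  1.99  0.    0.97  1.58] F [ 1.1 -0.8  0.5] w 59.8
shift [ 1.249e+02 -1.300e+00 -1.000e-01] rot [ 0.2 -0.  -0.3]
```

View pics/w10.png

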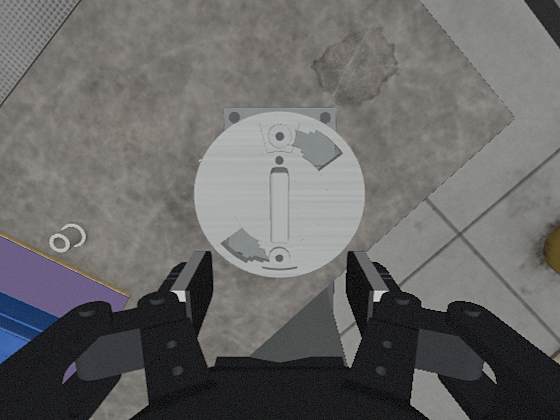

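View pics/s10.png

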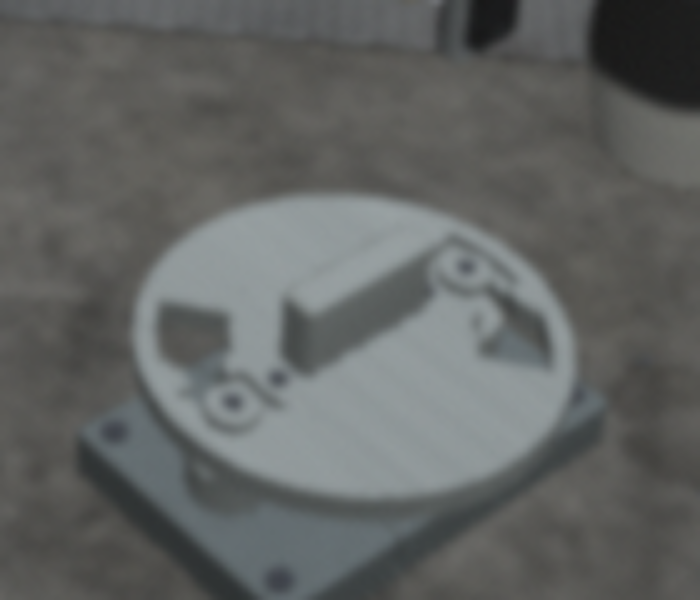

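View pics/s10f.png

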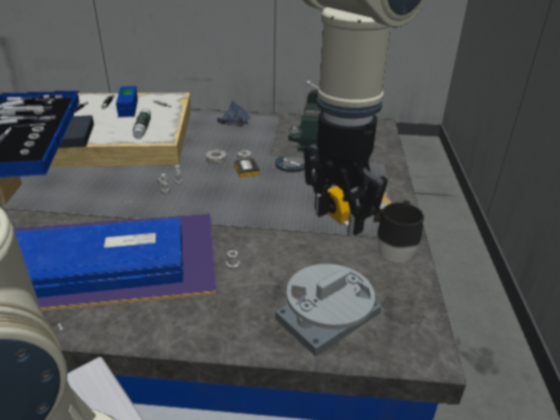

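Both stud dots, wrist (280,136) and (280,258), line up with the bar and sit inside their recess outlines. The bushing and tape are where they were. One more check: the cover's height, by triangulating its dot.

```bash
python3 - <<'E'
from h import *
w=np.load("w10.npy",allow_pickle=True).item();s=manip.get_image("scene")
def PM(d):return np.array(d["K"])@np.array(d["extrinsics"])[:3]
def tri(a,b):
    X=cv2.triangulatePoints(PM(w),PM(s),np.array(a,float).reshape(2,1),np.array(b,float).reshape(2,1));return (X[:3]/X[3]).ravel().round(1)
C=lambda x,y:((x+.5)/5-.5+260,(y+.5)/5-.5+225)
print("cover dot",tri((279,160),C(279,378)),"near? studs",tri((280,136),C(466,266)),tri((280,258),C(233,401)), tri((280,136),C(233,401)))
print("cover dot alt",tri((279,160),C(466,266)))
W=lambda u,v,z:ray(w,u,v,z)[:2]
v=W(279.5,170,85)-W(279.5,241,85);print("bar yaw",np.degrees(np.arctan2(v[1],v[0])))
v=W(280,136,56)-W(280,258,56);print("studs yaw",np.degrees(np.arctan2(v[1],v[0])),np.hypot(*v))
E
```

```text
cover dot [487.   22.7  10.3] near? studs [528.1  -1.1  57.2] [4.243e+02 4.000e-01 5.730e+01] [496.3  37.8 -17.9]
cover dot alt [515.4  -6.6  68.9]
bar yaw -0.7709637895968324
studs yaw -0.748528668149551 104.13346233161647
```

The dot pairing was wrong: the cover has a dot at each end, and each view hides one behind the bar. So I'll compare the scene dot with where it should appear at different heights, and check the openings across the two views.

```bash
python3 - <<'E'
from h import *
s=manip.get_image("scene");w=np.load("w10.npy",allow_pickle=True).item()
a=np.radians(-.9);u=np.array([np.cos(a),np.sin(a)]);sb=np.array([424.6,1.2]);sa=np.array([528.5,-.6]);c=(sa+sb)/2
for top in (51,55,60): print(top,"scene crop dot",((proj(s,(*(c-33*u),top))-(260,225)+.5)*5-.5).round(0), "wrist dot",proj(w,(*(c+33*u),top)).round(1))
print("stud b crop",((proj(s,(*sb,56))-(260,225)+.5)*5-.5).round(0))
# disc diameter in wrist image: left/right edges 194.5..364.5 row 195
for top in (51,55,60):
    print(top,"diam",np.linalg.norm(ray(w,194.3,195,top)-ray(w,364.8,195,top)))
E
```

```text
51 scene crop dot [278. 389.] wrist dot [278.  159.6]
55 scene crop dot [279. 379.] wrist dot [277.9 160.2]
60 scene crop dot [280. 368.] wrist dot [277.9 161. ]
stud b crop [234. 403.]
51 diam 143.49005960302327
55 diam 141.40606097463916
60 diam 138.801062689159
```

The cover's top is at 55 mm, so the underside is at 45 mm, and both heads are seated. Handing in.

```bash
python3 -c "
from rig import manip
print(manip.job_done())"
```

```text
the job is handed in; nothing more can be done
None
```

The cover is locked on the fixture and the job is handed in, at about 10.8 s of the 45 s limit. I gripped the cover by its bar and lowered its openings over the stud heads. I then pressed to about 39 mm (about 11 N), turned it 40° clockwise, let it rise, opened the gripper and backed off upwards.

**Last checks:**
- **Alignment:** the bar is at -0.77° and the line through the studs at -0.75°. Both stud heads are centred in their recesses.
- **Height:** the cover's top face is at 55 mm, so its underside is at 45 mm, the locked height. The position of its dot and its apparent diameter in the images both agree.
- **Forces:** the load on the arm stayed near 11 N at most, and nothing was touching the gripper after release.
- **Bystanders:** by eye in the last pictures, the tape measure and bushing are where they were.

**Checks that disagreed:**
- The first height check gave nonsense because I had paired two different dots on the cover. I redid it another way.
- An automatic search for the disc's edge also failed, so I picked the edge points by hand.
- Position estimates from the different cameras and the arm differed by 1–1.5 mm, within the stated calibration.

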